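Loosen the angle grinder's flange nut with the two-pin spanner

ROBOT

A 6-joint arm with a two-finger parallel gripper is mounted at the origin on the work surface. World frame = base frame: x ahead of the robot, y to its left, z up, the work surface at z = 0. Lengths are in m, angles in degrees, forces in N, time in s.
With the tool pointing down it reaches from about 0.325 to 0.9 m from the base axis. Payload 6.1 kg.
Tool frame: the origin (TCP) lies between the finger pads; the fingertips stand 22 mm ahead of it and the grasp point (between the pads) lies 3 mm ahead of it; z points along the fingers, y is the line along which they close (so a half turn about z gives the same grasp; the last joint's range is limited). The gripper opens to 85 mm and grips with 20 to 120 N. Pads are 22 mm wide; open, the fingers measure 114 mm over their backs; the gripper's body (76 mm by 85 mm) begins 54 mm behind the grasp point. The pads swing forward as they close: fully open they stand 13 mm farther back than shut.
Start: joints at [-70.48, 12.628, 87.462, -0, 79.91, -7.225], TCP at [0.281, -0.558, 0.253] pointing down, gripper open.
Joint ranges: [-170.65, 170.65], [-52.31, 119.04], [5.05, 147.46], [-71.25, 251.25], [11.57, 151.72], [-153.62, 153.62]. Speed limits (degrees/s): [147.25, 147.25, 172.46, 180, 180, 180].

INTERFACE

Orientations are given as a 3x3 rotation matrix whose columns are the frame's x, y, z axes.
In Python, from cell import manip gives the robot as it stands.
- The arm moves only by the tool play_rows, never from a script. Its argument "increments" is text: rows parted by semicolons, each of 7 numbers parted by spaces: the finger opening in mm, from 0 to 85.4, then the shift along the tool's x, y, z in units of 40 mm (1.0 is 40 mm), then the turn, a rotation vector about the tool's x, y, z in units of 8 degrees (1.0 is 8 degrees). A call has 1 to 10 rows; each row is the pose to reach, as a shift and turn from the pose commanded when the call began, along the tool's axes at that moment; what a row does not reach only later rows make up. A row lasts 1/10 s, in which the tool goes at most 50 mm and 8.59 degrees, less where a joint would pass 70% of its speed; a pose out of reach is approached as far as the arm can. A call with a gripper value outside its range is refused whole. The fingers move at their own pace and stop on an object; "squeeze" is the grip in N (left out, the last holds). Time passes only in rows, so rows that repeat a pose let the fingers close. It gives the time, the measured TCP pose, the force, the opening and the grip force at its end, in the units of the state.
- manip.state(): the state, without advancing time (a new reading comes with each control period).
- manip.capture(name): name is "scene" or "top"; returns the picture (384x512x3 uint8, red, green, blue); there is no depth.
- manip.camera_info(name): a dict with "fov_y" (degrees; the focal length in pixels is half the picture's height over the tangent of half this angle, whatever the lens; pixels are square), "cx", "cy" (the principal point, pixels), "k1" (the pictures are not rectified: a ray, as slopes to the right and down, at radius r is drawn at 1 + k1 r^2 times it, then the intrinsics apply), "R" (3x3) and "t" (3): a world point X has camera coordinates R X + t. Camera axes: x right, y down, z forward; pixel columns grow to the right and rows downward; lengths in m; the calibration is good to about 2 mm. A picture is of the moment at which its call begins. camera_info takes no time and is no camera call.
- manip.finish_job(): hands the job in; it is judged then, once.
The state is a dict: "clock": time; "joints": joint angles; "joint_vel": joint speeds; "joint_torque": joint torques, N m; "position": TCP position; "tool_rot": TCP orientation; "force": force on the tool from outside, world axes, zero at the start; "torque": the same for the moment, N m; "width": finger opening in m; "finger_force": force on a finger pad.
Only numpy, scipy, OpenCV 4.12 (cv2) and the standard library are available. Lean on these libraries where they do the work, as an engineer would, in place of code of your own. Each camera call takes 0.05 s, during which the arm holds its last target. There are 200 camera calls.

TASK

The cutting disc of the angle grinder in the vice is due for a change: pick up the two-pin spanner, set both its prongs fully into the two holes of the flange nut, and loosen the nut by about a quarter turn, counter-clockwise seen from above. Then lift the spanner off, lay it down gently, prongs down, flat on the bench clear of the grinder. Turn the nut only with the spanner, not with the fingers, and leave the other things where they lie.

Things in the scene. Friction and masses are not known exactly. Their poses are not given: they have to be found in the camera images.
- spanner: Two-pin spanner: forked flat steel 6 mm thick, black grip, 178 mm long, 0.22 kg. Origin midway between the prongs on the plate's underside, 8 mm above the bench; x points from handle to fork (52 mm wide), z away from the prong tips. Grip 26 mm wide in y, z -2 to 8, x -58 to -170 mm. Lies on prong tips and grip's end, the handle sloping down 2 degrees. Centre of mass near x = -75.
- spanner_grip (a point): Point in the middle of the grip where it is well taken from above, 75 mm behind the spanner's origin (x = -75, z = 3 mm), about 8 mm above the bench at the start.
- prong_a (a point): Tip of one prong of the spanner, at (0, 17.5, -8) mm in the spanner's frame. Each prong is a round steel pin 5 mm thick and 8 mm long with a small chamfer, pointing down. The prongs are 35 mm apart, across the handle.
- prong_b (a point): Tip of the other prong, at (0, -17.5, -8) mm in the spanner's frame.
- nut (a joint): Turning of the flange nut on the grinder's spindle, rad: 0 = tight (start), grows as it loosens, counter-clockwise seen from above; a quarter turn = 1.57. Steady friction of 0.45 N m; it stays where it is left and keeps its height. The spindle is locked: disc and spindle do not turn.
- nut_top (a point): Centre of the top face of the flange nut, 134 mm above the bench; x points to hole_a and turns with the nut. Steel nut 51 mm across, 14 mm high, with a 57 mm flange at its foot, on top of the cutting disc; the spindle's end stands 2 mm proud in its centre. Either prong may go in either hole.
- hole_a (a point): Mouth of one of the two holes in the nut's top face: 9 mm wide, 10 mm deep, 1 mm chamfer, 17.5 mm from the nut's axis. With both prongs fully in, the spanner's plate lies on the nut's face and the handle stands square to the line through the holes, on either side.
- hole_b (a point): Mouth of the other hole, across the nut from hole_a, 35 mm from it.
- grinder: Cordless angle grinder on its back, motor housing held in a low machine vice; fixed. Origin on the bench below the spindle's axis, x along the motor. Disc 150 mm across, top 120 mm above the bench; guard round the motor half, 166 mm across, no higher. Motor to x = 367 mm, below 105 mm; vice below 95 mm, x = 70 to 220, y = -85 to 125 mm. All lower than the nut: the handle may swing on any side.
- wrench: An ordinary open-ended wrench, 185 mm long, no prongs; it and the two-pin spanner swap places from run to run. Not part of the job; to be left where it is. Origin at the centre of its underside.
- hammer: A hammer with a wooden handle, 270 mm long. Not part of the job; to be left where it is. Origin at the centre of its underside.
- tape: A roll of masking tape lying flat, 104 mm across, 25 mm high. Not part of the job; to be left where it is. Origin at the centre of its underside.
- side_handle: The grinder's unscrewed side handle, black, lying down, 130 mm long, 40 mm high. Not part of the job; to be left where it is. Origin at the centre of its underside.
- battery: The grinder's black battery pack, 115 x 74 x 60 mm. Not part of the job; to be left where it is. Origin at the centre of its underside.
- discs: Three spare cutting discs in a flat stack, 150 mm across, 10 mm high. Not part of the job; to be left where it is. Origin at the centre of its underside.
Mind the look-alikes: they are no part of the job. There is more than one size of the spanner; the job needs the largest.

How it is judged:
By the outcome, as a careful person would: the job done as asked, in the order asked, and still so for the second after the job is handed in, with the robot touching nothing.
It also fails if it takes over 58 s, if anything falls off the work surface, if the arm or the gripper's body presses on something with over 40 N, if the wrist force passes 120 N, or if a joint passes its speed limit or range.

## Working session

There is one attempt and no reset: what is moved stays moved. The work goes in short steps, Python scripts to look and compute and a tool call to move; the robot and the scene stay as the last step left them, time stands still between calls to the robot, and variables do not carry over. Pictures are saved under pics/ and viewed, at most 13 in all, crops included, and the job is handed in when it is done.

Besides the shell and the picture viewer there is one more tool, called after ">>>" as name(argument=value, ...) on one line, values as JSON. play_rows: Moves the arm, as the interface text tells. Its arguments: {"type":"object","properties":{"increments":{"type":"string"},"squeeze":{"type":"number"}},"required":["increments"]}

```bash
mkdir -p pics; ls
cat > h.py <<'E'
import numpy as np, cv2
from cell import manip
def cam(n):
    c=manip.camera_info(n); f=192/np.tan(np.radians(c["fov_y"])/2)
    return c,f,np.array(c["R"]),np.array(c["t"])
def ray(n,u,v):
    c,f,R,t=cam(n)
    d=np.array([(u-c["cx"])/f,(v-c["cy"])/f]); p=d.copy()
    for _ in range(20): p=d/(1+c["k1"]*(p@p))
    return -R.T@t, R.T@np.array([p[0],p[1],1])
def onplane(n,u,v,z):
    o,d=ray(n,u,v); return o+d*(z-o[2])/d[2]
def proj(n,X):
    c,f,R,t=cam(n); q=R@np.array(X)+t; p=q[:2]/q[2]; p=p*(1+c["k1"]*(p@p))
    return p*f+[c["cx"],c["cy"]]
def snap(n,name):
    im=manip.capture(n)[:,:,::-1].copy(); cv2.imwrite(f"pics/{name}.png",im); return im
E
python3 - <<'E'
from h import *
for n in("top","scene"):
    snap(n,n+"0"); c=manip.camera_info(n); print(n,c, -np.array(c["R"]).T@np.array(c["t"]))
print(manip.state())
E
```

```text
pics
top {'fov_y': 54.19571124096719, 'cx': 255.17123423135465, 'cy': 188.57349466171192, 'k1': 0.040979335315513225, 'R': array([[-0.12765828, -0.99181364, -0.00301266],
       [-0.96832789,  0.1252914 , -0.2159703 ],
       [ 0.21457975, -0.02465316, -0.97639529]]), 't': array([0.06229286, 0.50204344, 1.18311004])} [0.24022341 0.02804858 1.2637972 ]
scene {'fov_y': 44.39867595577551, 'cx': 258.5160945574907, 'cy': 189.18129192835138, 'k1': 0.047261598248485893, 'R': array([[ 0.39092179,  0.92033616,  0.01270851],
       [ 0.54072122, -0.21845939, -0.81233986],
       [-0.74484946,  0.32443312, -0.58304583]]), 't': array([-0.21572511, -0.16827419,  2.15041207])} [ 1.77705433 -0.53588635  1.1198345 ]
{'clock': 0.1, 'joints': array([-7.04796992e+01,  1.26705653e+01,  8.75201974e+01, -1.05093359e-03,
        7.99107153e+01, -7.22478262e+00]), 'joint_vel': array([-0.09422357, -0.13536334, -0.13727187, -0.03409854,  0.02917651,
       -0.01871036]), 'joint_torque': array([ 7.77964760e-04, -4.98244965e+01, -3.90546262e+01, -3.42957273e-04,
        5.66104834e-03,  9.66630807e-06]), 'position': array([ 0.28108348, -0.55764907,  0.25230119]), 'tool_rot': array([[ 8.93016172e-01,  4.50024161e-01, -6.08825435e-04],
       [ 4.50024527e-01, -8.93014647e-01,  1.66329108e-03],
       [ 2.04831144e-04, -1.75933221e-03, -9.99998431e-01]]), 'force': array([-0.77302235, -0.05708861, -0.14688341]), 'torque': array([-0.04283805,  0.00870804, -0.00031919]), 'finger_force': 0.0, 'width': 0.08564039385648223}
```

View pics/top0.png

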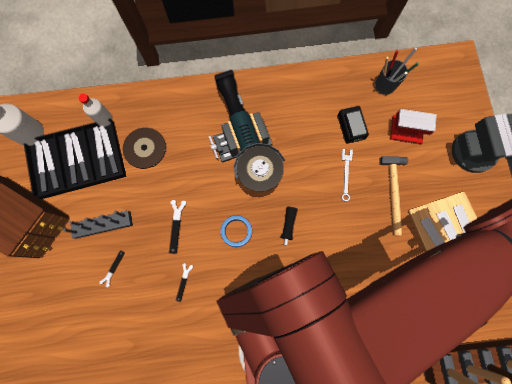

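View pics/scene0.png

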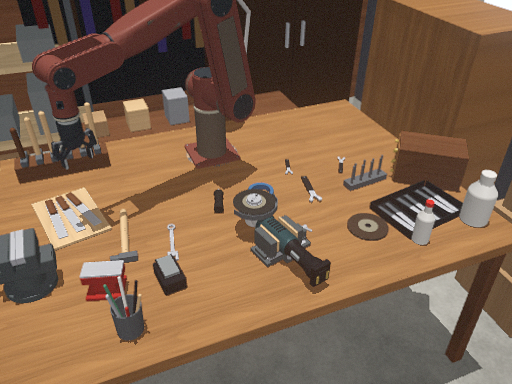

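The top view shows three forked tools with black grips: (176,226), (184,282) and (112,269). The open-ended wrench with no black grip is at (347,175). The one at (176,226) is clearly the longest, so it fits "the largest". The nut is on the disc at about (261,167). I'll confirm with an enlarged crop.

Run:
```python
from h import *
im=cv2.imread("pics/top0.png")
a=cv2.resize(im[190:310,90:210],(600,600)[:2],interpolation=cv2.INTER_CUBIC)[:, :400] if 0 else cv2.resize(im[195:305,95:205],(440,440),interpolation=cv2.INTER_CUBIC)
b=cv2.resize(im[145:190,239:284],(360,360),interpolation=cv2.INTER_CUBIC)
b=cv2.copyMakeBorder(b,0,80,0,0,cv2.BORDER_CONSTANT)
cv2.imwrite("pics/crop1.png",np.hstack([a,b]))
for n,p in dict(big=[(179,203),(174,252)],mid=[(188,266),(180,300)],sm=[(104,286),(123,252)]).items():
    q=[onplane("top",*x,0.008) for x in p]; print(n,q[0].round(3),q[1].round(3),np.linalg.norm(q[0]-q[1]))
print(onplane("top",261,167,.134))
```

```text
big [0.5   0.259 0.008] [0.338 0.289 0.008] 0.1642135984970462
mid [0.287 0.247 0.008] [0.185 0.282 0.008] 0.10821256758265184
sm [0.26  0.52  0.008] [0.36  0.455 0.008] 0.11921516891048757
[ 0.55461375 -0.02733774  0.134     ]
```

View pics/crop1.png

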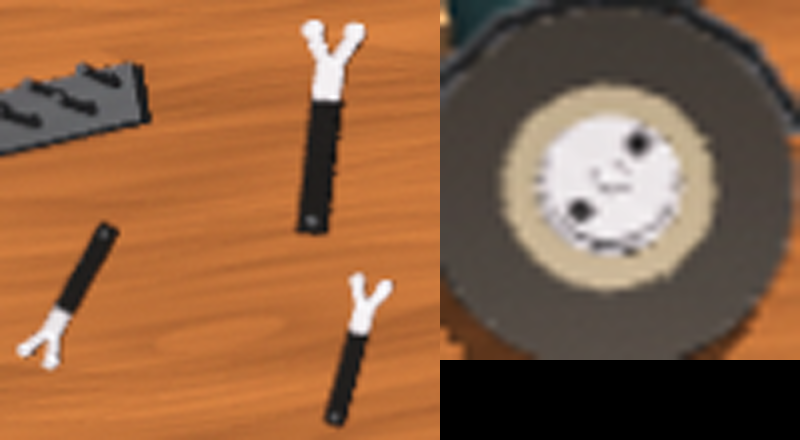

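The crop confirms it. The long fork at upper right, with its tips at about (173–184, 202), is the largest. The nut's holes are at about (263.8,162.9) and (256.5,171.3). Next I'll measure more precisely.

```bash
cat >> h.py <<'E'
def dark_holes(im,u0,v0,r=8):
    """two dark blobs near (u0,v0): weighted centroids"""
    g=cv2.cvtColor(im,cv2.COLOR_BGR2GRAY).astype(float)
    w=np.clip(150-g,0,None); yy,xx=np.mgrid[:g.shape[0],:g.shape[1]]
    w[(xx-u0)**2+(yy-v0)**2>r*r]=0
    n,l=cv2.connectedComponents((w>0).astype(np.uint8))
    return [(round((w*(l==i)*xx).sum()/(w*(l==i)).sum(),2),round((w*(l==i)*yy).sum()/(w*(l==i)).sum(),2),int((w*(l==i)).sum())) for i in range(1,n)]
E
python3 - <<'E'
from h import *
im=cv2.imread("pics/top0.png")
print(dark_holes(im,260.3,167,7))
s=cv2.imread("pics/scene0.png"); u,v=proj("scene",[.5546,-.0273,.134]); print(u,v,dark_holes(s,u,v,9))
hsv=cv2.cvtColor(im,cv2.COLOR_BGR2HSV)
roi=np.zeros(im.shape[:2],np.uint8); roi[196:258,165:190]=1
blk=(hsv[...,2]<90)&(roi>0); wht=(hsv[...,1]<60)&(hsv[...,2]>130)&(roi>0)
ys,xs=np.nonzero(blk); P=np.array([onplane("top",x,y,.010)[:2] for x,y in zip(xs,ys)])
c=P.mean(0); d=np.linalg.svd(P-c)[2][0]; d*=np.sign(d[0]); n=np.array([-d[1],d[0]])
print("grip c",c,"ang",np.degrees(np.arctan2(d[1],d[0])),np.ptp((P-c)@d),np.ptp((P-c)@n),len(P))
ys,xs=np.nonzero(wht); W=np.array([onplane("top",x,y,.014)[:2] for x,y in zip(xs,ys)])
a=(W-c)@d; b=(W-c)@n; print("white along",a.min(),a.max(),"across",b.min(),b.max())
t=a>a.max()-.017
for m in (t&(b>0),t&(b<0)): print("tip",W[m].mean(0),a[m].mean(),b[m].mean(),m.sum())
E
python3 - <<'E'
import cv2
s=cv2.imread("pics/scene0.png"); cv2.imwrite("pics/crop2.png",cv2.resize(s[175:225,225:285],(720,600),interpolation=cv2.INTER_CUBIC))
E
```

```text
[(np.float64(263.29), np.float64(162.44), 386), (np.float64(256.02), np.float64(170.85), 393)]
252.14638424740107 197.36938371032517 [(np.float64(251.45), np.float64(191.77), 5452), (np.float64(253.18), np.float64(201.92), 681)]
grip c [0.39018119 0.28295441] ang -11.082048018326702 0.1099552049847291 0.025151956527761397 242
white along 0.055609146562022246 0.12015304100133607 across -0.024137032588458417 0.024083322408969803
tip [0.50361305 0.27734527] 0.11239485249868295 0.016298701059036552 23
tip [0.49643603 0.24517096] 0.11153603202571766 -0.016655175423261948 24
```

View pics/crop2.png

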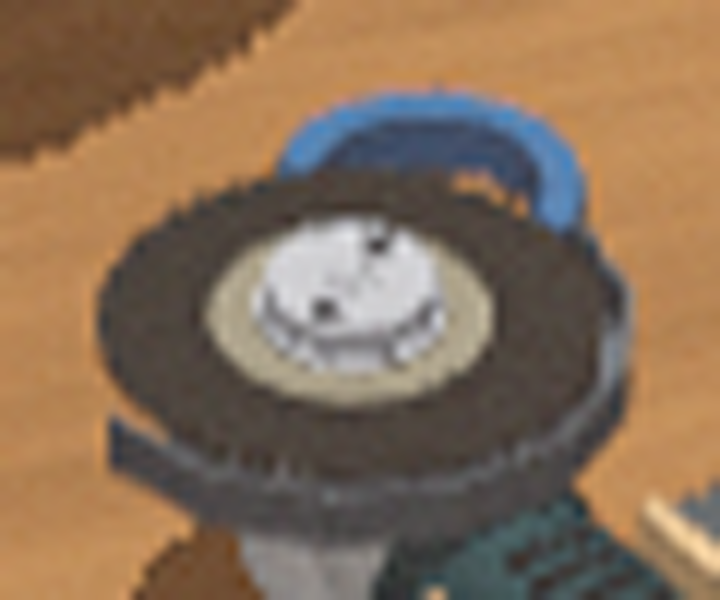

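The scene view shows the nut's holes at about (255.9,194.8) and (251.4,200.2).

Run:
```python
from h import *
def mid(n,a,b):
    A=onplane(n,*a,.134)[:2];B=onplane(n,*b,.134)[:2]; d=A-B
    print(n,A,B,"mid",(A+B)/2,"len",np.linalg.norm(d),"ang",np.degrees(np.arctan2(d[1],d[0])))
mid("top",(263.29,162.44),(256.02,170.85)); mid("scene",(255.9,194.8),(251.4,200.2))
# disc outline (dark) centre in top view at z=.120 , washer tan, nut white face
im=cv2.imread("pics/top0.png"); hsv=cv2.cvtColor(im,cv2.COLOR_BGR2HSV)
for n,f in(("top","top0"),("scene","scene0")):
    im=cv2.imread(f"pics/{f}.png"); hsv=cv2.cvtColor(im,cv2.COLOR_BGR2HSV)
    p=proj(n,[.5546,-.0273,.134]); r=np.zeros(im.shape[:2],np.uint8); cv2.circle(r,tuple(int(x) for x in p),22,1,-1)
    m=((im.min(2)>95)&(r>0)).astype(np.uint8)  # washer+nut
    m=cv2.morphologyEx(m,cv2.MORPH_CLOSE,np.ones((3,3)));
    c=max(cv2.findContours(m,0,2)[0],key=cv2.contourArea); h=cv2.convexHull(c)
    e=cv2.fitEllipse(c); print(n,e, onplane(n,*e[0],.120)[:2])
# grasp point and its tool orientation
import math
th=math.radians(-11.1); d=np.array([math.cos(th),math.sin(th)])
c=np.array([.3902,.28295]); print("origin est", c+.114*d, "grip", c+.039*d)
```

```text
top [ 0.56837092 -0.03638609] [ 0.54427389 -0.0103211 ] mid [ 0.5563224  -0.02335359] len 0.03549718862955077 ang -47.24668237770336
scene [ 0.5455195  -0.00921377] [ 0.56886969 -0.03598445] mid [ 0.5571946  -0.02259911] len 0.035523240646326046 ang 131.095906887896
top ((259.5588684082031, 168.01039123535156), (25.022655487060547, 26.136974334716797), 96.3755874633789) [ 0.55581252 -0.02307516]
scene ((253.69715881347656, 200.45059204101562), (14.439711570739746, 22.850011825561523), 90.3222885131836) [ 0.55611019 -0.0219354 ]
origin est [0.50206736 0.2610025 ] grip [0.42847041 0.27544164]
```

```bash
cat >> h.py <<'E'
from scipy.spatial.transform import Rotation as Ro
def tgt(yaw,pitch=0):
    "tool down, x at yaw; pitch>0 (deg): tool x axis dips below horizontal"
    y=np.radians(yaw); R=np.array([[np.cos(y),np.sin(y),0],[np.sin(y),-np.cos(y),0],[0,0,-1]])
    return R@Ro.from_rotvec([0,np.radians(-pitch),0]).as_matrix()
def inc(pos,yaw,pitch=0,s=None):
    s=s or manip.state(); R=s["tool_rot"]
    d=R.T@(np.array(pos)-s["position"])/.04
    r=np.degrees(Ro.from_matrix(R.T@tgt(yaw,pitch)).as_rotvec())/8
    return np.r_[d,r].round(3)
E
python3 - <<'E'
from h import *
print(inc([.4285,.2754,.12],-11.1), inc([.4285,.2754,.12],-11.1,2)); print(tgt(0,2)[:,0])
E
```

```text
[ 1.2663e+01 -1.6934e+01  3.3400e+00 -1.3000e-02  3.0000e-03  4.7310e+00] [ 12.663 -16.934   3.34    0.07   -0.238   4.73 ]
[ 0.99939083  0.         -0.0348995 ]
```

>>> play_rows(increments="60 12.66 -16.93 0 0 0 4.73;60 12.66 -16.93 0 0 0 4.73;60 12.66 -16.93 0 0 0 4.73;60 12.66 -16.93 0 0 0 4.73;60 12.66 -16.93 0 0 0 4.73;60 12.66 -16.93 0 0 0 4.73;60 12.66 -16.93 0 0 0 4.73;60 12.66 -16.93 0 0 0 4.73;60 12.66 -16.93 0 0 0 4.73;60 12.66 -16.93 0 0 0 4.73", squeeze=40)

```text
clock: 1.1
position: [0.3681, -0.0639, 0.2532]
tool_rot: [[0.981, -0.193, 0.001], [-0.193, -0.981, -0.0], [0.001, 0.0, -1.0]]
force: [2.1, 0.1, 0.1]
width: 0.0603
finger_force: 0.0
```

Run:
```python
from h import *
s=manip.state(); print(s["position"],s["joints"],s["force"]); print(inc([.4285,.2754,.12],-11.1))
```

```text
[ 0.36811511 -0.0638783   0.25320222] [-2.19928264e+01 -2.46827265e+01  1.21814406e+02  4.75701938e-03
  8.28364330e+01  7.91430374e+01] [2.1262603  0.13509067 0.14919887]
[-1.590e-01 -8.614e+00  3.330e+00  0.000e+00 -4.000e-03 -5.000e-03]
```

>>> play_rows(increments="60 -0.16 -8.6 3.3 0 0 0;60 -0.16 -8.6 3.3 0 0 0;60 -0.16 -8.6 3.3 0 0 0;60 -0.16 -8.6 3.3 0 0 0;60 -0.16 -8.6 3.3 0 0 0;60 -0.16 -8.6 3.3 0 0 0;60 -0.16 -8.6 3.3 0 0 0;60 -0.16 -8.6 3.3 0 0 0;60 -0.16 -8.6 3.3 0 0 0;60 -0.16 -8.6 3.3 0 0 0")

```text
clock: 2.1
position: [0.4278, 0.2728, 0.1208]
tool_rot: [[0.982, -0.191, -0.001], [-0.191, -0.982, -0.001], [-0.001, 0.001, -1.0]]
force: [0.2, 0.6, -0.1]
width: 0.06
finger_force: 0.0
```

Run:
```python
from h import *
s=manip.state(); print(s["position"],s["joints"],s["force"]); print(inc([.4285,.2754,.026],-11.1))
im=snap("scene","s1"); t=snap("top","t1")
cv2.imwrite("pics/c3.png",cv2.resize(im[120:220,250:370],(720,600),interpolation=cv2.INTER_CUBIC))
```

```text
[0.42776484 0.27275018 0.12078044] [ 2.36220739e+01  4.64769331e+00  1.11532428e+02 -2.25462006e-02
  6.39175641e+01  1.24661989e+02] [ 0.22907342  0.63937589 -0.1085794 ]
[ 0.008 -0.072  2.369  0.009  0.009  0.009]
```

View pics/c3.png

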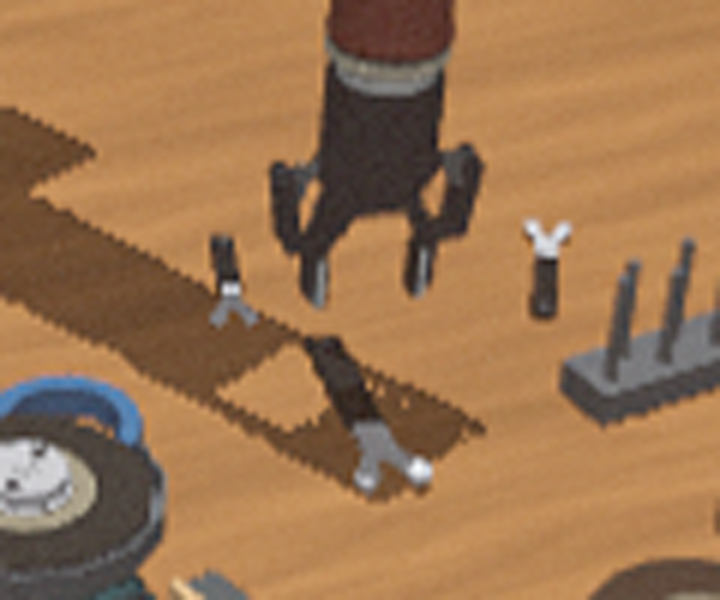

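The gripper straddles the spanner's grip squarely, clear of its neighbours. I'll descend.

>>> play_rows(increments="42 0.01 -0.06 0.6 0 0 0;42 0.01 -0.06 1.2 0 0 0;42 0.01 -0.06 1.7 0 0 0;42 0.01 -0.06 2.1 0 0 0;42 0.01 -0.06 2.3 0 0 0;42 0.01 -0.06 2.38 0 0 0;42 0.01 -0.06 2.38 0 0 0")

```text
clock: 2.9
position: [0.4296, 0.2749, 0.0266]
tool_rot: [[0.981, -0.193, 0.0], [-0.193, -0.981, 0.0], [0.0, -0.0, -1.0]]
force: [-0.3, -0.6, -0.7]
width: 0.042
finger_force: 0.0
```

Run:
```python
from h import *
s=manip.state(); print(s["position"],s["force"],s["torque"]); print(inc([.4285,.2754,.025],-11.1))
```

```text
[0.42961147 0.27489757 0.02656314] [-0.30092784 -0.62230313 -0.68765511] [ 0.02582362  0.02142764 -0.03750213]
[-0.03  -0.007  0.039 -0.002 -0.003 -0.005]
```

Close on the grip, then lift.

>>> play_rows(increments="20 0 0 0.04 0 0 0;20 0 0 0.04 0 0 0;20 0 0 0.04 0 0 0;20 0 0 0.04 0 0 0;20 0 0 0.04 0 0 0;20 0 0 0.04 0 0 0;20 0 0 0.04 0 0 0", squeeze=70)

```text
clock: 3.6
position: [0.4304, 0.2756, 0.0259]
tool_rot: [[0.981, -0.192, 0.002], [-0.192, -0.981, 0.001], [0.002, -0.001, -1.0]]
force: [-0.3, -1.5, 6.3]
width: 0.024
finger_force: 69.1
```

>>> play_rows(increments="20 0 0 -0.2 0 0 0;20 0 0 -0.7 0 0 0;20 0 0 -1.5 0 0 0;20 0 0 -2.5 0 0 0;20 0 0 -3.5 0 0 0;20 0 0 -4.3 0 0 0;20 0 0 -4.5 0 0 0;20 0 0 -4.5 0 0 0")

```text
clock: 4.4
position: [0.4297, 0.2756, 0.2055]
tool_rot: [[0.981, -0.192, 0.002], [-0.192, -0.981, 0.001], [0.002, -0.002, -1.0]]
force: [0.1, 1.5, -2.7]
width: 0.0242
finger_force: 69.4
```

Run:
```python
from h import *
s=manip.state(); print(s["position"],s["force"],s["torque"],s["width"],s["finger_force"])
phi=np.radians(42); N=np.array([.5565,-.023]); g=N-.0735*np.array([np.cos(phi),np.sin(phi)])
print(g,inc([g[0],g[1],.205],42,-2))
```

```text
[0.4296776  0.27557498 0.20548326] [ 0.13609227  1.46621831 -2.66012376] [ 0.01112127  0.04037801 -0.01461929] 0.02423934978082862 69.36288714408875
[ 0.50187886 -0.0721811 ] [ 3.443e+00  8.184e+00  7.000e-03  1.120e-01  2.140e-01 -6.635e+00]
```

Held. I move to hover over the nut, with the fork pointed at 42° and dipped 2° to level the plate.

>>> play_rows(increments="20 3.44 8.18 0 0 -0.25 -6.63;20 3.44 8.18 0 0 -0.25 -6.63;20 3.44 8.18 0 0 -0.25 -6.63;20 3.44 8.18 0 0 -0.25 -6.63;20 3.44 8.18 0 0 -0.25 -6.63;20 3.44 8.18 0 0 -0.25 -6.63;20 3.44 8.18 0 0 -0.25 -6.63;20 3.44 8.18 0 0 -0.25 -6.63;20 3.44 8.18 0 0 -0.25 -6.63;20 3.44 8.18 0 0 -0.25 -6.63")

```text
clock: 5.4
position: [0.4997, -0.0727, 0.2015]
tool_rot: [[0.745, 0.666, -0.037], [0.666, -0.746, -0.007], [-0.032, -0.02, -0.999]]
force: [-0.4, 0.0, -2.1]
width: 0.024
finger_force: 69.7
```

Run:
```python
from h import *
s=manip.state(); print(s["position"],s["force"]); print(inc([.5019,-.0722,.205],42,2))
im=snap("scene","s2"); t=snap("top","t2")
a=cv2.resize(im[160:235,205:305],(400,300),interpolation=cv2.INTER_CUBIC)
b=cv2.resize(t[130:205,210:310],(400,300),interpolation=cv2.INTER_CUBIC)
cv2.imwrite("pics/c4.png",np.hstack([a,b]))
```

```text
[ 0.49970666 -0.07272168  0.20150624] [-0.36950912  0.03490568 -2.14843813]
[ 0.047  0.025 -0.089 -0.142 -0.017 -0.025]
```

View pics/c4.png

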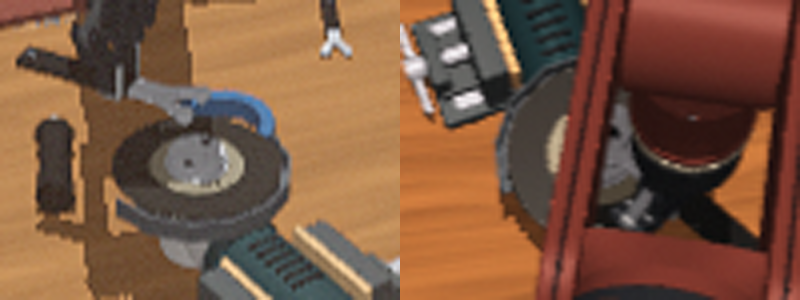

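The scene view shows the fork, tips at about (251,189), near the nut but still above it. The arm hides it in the top view. I'll work out the tip position from the tool pose and correct from that.

```bash
cat >> h.py <<'E'
OFF=np.array([.0741,.0004,.0259])   # mid of prong tips in tool frame
N=np.array([.5565,-.023])
def tips(s): return [s["position"]+s["tool_rot"]@(OFF+[0,e*.0175,0]) for e in(-1,0,1)]
def inctip(xyz,yaw,pitch=2,s=None):
    "move so that the tips' midpoint comes to xyz"
    return inc(np.array(xyz)-tgt(yaw,pitch)@OFF,yaw,pitch,s)
E
python3 - <<'E'
from h import *
s=manip.state(); print(np.round(tips(s),4)); print(inctip([*N,.150],42))
E
```

```text
[[ 0.5427 -0.0092  0.1745]
 [ 0.5544 -0.0222  0.1742]
 [ 0.5661 -0.0352  0.1739]]
[ 0.046  0.049  0.597 -0.133 -0.023 -0.003]
```

>>> play_rows(increments="20 0.05 0.05 0.2 0 0 0;20 0.05 0.05 0.4 0 0 0;20 0.05 0.05 0.6 0 0 0;20 0.05 0.05 0.6 0 0 0;20 0.05 0.05 0.6 0 0 0")

```text
clock: 6.0
position: [0.503, -0.0723, 0.18]
tool_rot: [[0.743, 0.669, -0.033], [0.669, -0.743, -0.009], [-0.031, -0.016, -0.999]]
force: [0.6, 0.1, -2.7]
width: 0.0238
finger_force: 69.7
```

Run:
```python
from h import *
s=manip.state(); T=tips(s); print(np.round(T,4),s["tool_rot"][2]); print(inctip([*N,.140],42))
R=s["tool_rot"]; 
im=snap("scene","s3")
sx=R@tgt(0,2).T@np.array([1,0,0])
# predicted plate-top disc centres (14 mm over tips) and hole mouths
z=np.array([0,0,.014]); print("plate tops",[proj("scene",t+z).round(1) for t in T])
h=np.radians(132); e=.0175*np.array([np.cos(h),np.sin(h)])
print("holes",proj("scene",[*(N+e),.134]),proj("scene",[*(N-e),.134]), "tips",[proj("scene",t).round(1) for t in T])
cv2.imwrite("pics/c5.png",cv2.resize(im[165:215,220:290],(784,560),interpolation=cv2.INTER_CUBIC))
```

```text
[[ 0.5458 -0.0102  0.1521]
 [ 0.5575 -0.0232  0.1518]
 [ 0.5692 -0.0362  0.1515]] [-0.0306049  -0.01584122 -0.99940602]
[-0.002 -0.026  0.288 -0.114 -0.031 -0.001]
plate tops [array([255.7, 187.5]), array([253.6, 190.2]), array([251.4, 192.9])]
holes [255.61642677 194.73574691] [251.3225342  200.09548968] tips [array([255.7, 190.8]), array([253.6, 193.5]), array([251.4, 196.2])]
```

View pics/c5.png

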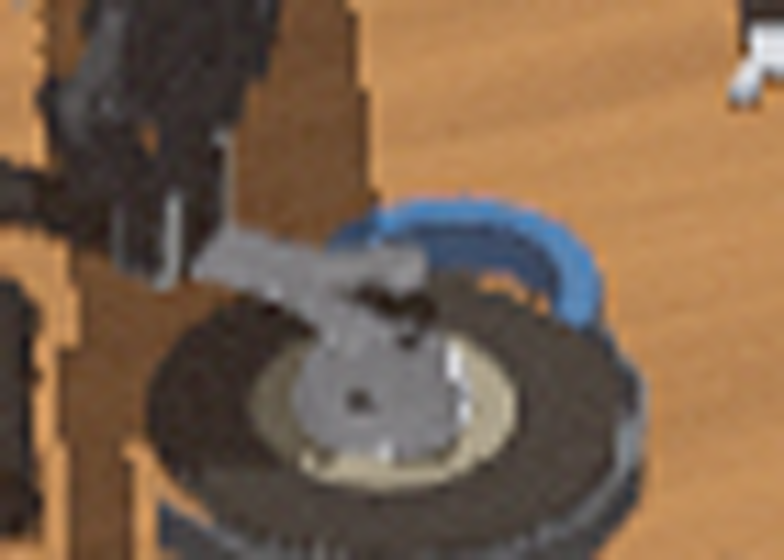

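The far tine's tip shows at about (255.7,187.9), against a prediction of (255.7,187.5). The near one is at about (251.5,193). The model fits, so I descend, correcting the 1° roll.

>>> play_rows(increments="20 0 -0.02 0.1 -0.12 -0.03 0;20 0 -0.02 0.2 -0.12 -0.03 0;20 0 -0.02 0.3 -0.12 -0.03 0;20 0 -0.02 0.3 -0.12 -0.03 0;20 0 -0.02 0.3 -0.12 -0.03 0")

```text
clock: 6.55
position: [0.5023, -0.0722, 0.1683]
tool_rot: [[0.743, 0.669, -0.025], [0.668, -0.744, -0.024], [-0.034, 0.001, -0.999]]
force: [1.1, -0.4, -1.8]
width: 0.0235
finger_force: 69.7
```

Run:
```python
from h import *
s=manip.state(); T=tips(s); print(np.round(T,4),s["tool_rot"][2],s["force"]); print(inctip([*N,.126],42))
```

```text
[[ 0.5453 -0.0106  0.1398]
 [ 0.557  -0.0236  0.1399]
 [ 0.5687 -0.0366  0.1399]] [-0.03446476  0.00144646 -0.99940487] [ 1.06490805 -0.40891037 -1.82457643]
[ 0.012 -0.018  0.345  0.01  -0.003 -0.005]
```

Tips are within 1 mm of the holes. I insert slowly.

>>> play_rows(increments="20 0.01 -0.02 0.06 0 0 0;20 0.01 -0.02 0.12 0 0 0;20 0.01 -0.02 0.18 0 0 0;20 0.01 -0.02 0.24 0 0 0;20 0.01 -0.02 0.3 0 0 0;20 0.01 -0.02 0.34 0 0 0;20 0.01 -0.02 0.34 0 0 0")

```text
clock: 7.25
position: [0.5018, -0.0716, 0.1546]
tool_rot: [[0.743, 0.669, -0.025], [0.668, -0.744, -0.024], [-0.034, 0.001, -0.999]]
force: [-0.0, 0.1, -3.1]
width: 0.0236
finger_force: 69.7
```

Run:
```python
from h import *
s=manip.state(); T=tips(s); print(np.round(T,4),s["tool_rot"][2],s["force"],s["torque"]); print(inctip([*N,.126],42))
```

```text
[[ 0.5448 -0.01    0.1262]
 [ 0.5565 -0.023   0.1262]
 [ 0.5682 -0.036   0.1262]] [-0.03446127  0.00145079 -0.99940498] [-0.04145854  0.08346091 -3.12101374] [0.04608986 0.02649934 0.01233505]
[ 0.001  0.003  0.004  0.01  -0.003 -0.005]
```

No resistance at 8 mm depth, so the prongs are in. I press down lightly until I feel the face.

>>> play_rows(increments="20 0 0 0.01 0 0 0;20 0 0 0.02 0 0 0;20 0 0 0.03 0 0 0;20 0 0 0.03 0 0 0")

```text
clock: 7.65
position: [0.5019, -0.0717, 0.154]
tool_rot: [[0.743, 0.669, -0.024], [0.668, -0.743, -0.024], [-0.034, 0.002, -0.999]]
force: [-1.7, -0.2, 0.5]
width: 0.0238
finger_force: 70.1
```

Run:
```python
from h import *
s=manip.state(); T=tips(s); print(np.round(T,4),s["tool_rot"][2],s["force"],s["torque"])
# arc rows for turning: start from nominal pose at yaw 42+k*8
R0=s["tool_rot"]; p0=s["position"]
piv=np.array([*N,p0[2]])
for a in range(8,97,8):
    Z=Ro.from_euler('z',a,degrees=True).as_matrix()
    p=piv+Z@(p0-piv); print(a,(R0.T@(p-p0)/.04).round(3),(np.degrees(Ro.from_matrix(R0.T@Z@R0).as_rotvec())/8).round(3))
```

```text
[[ 0.5449 -0.0101  0.1255]
 [ 0.5566 -0.0231  0.1256]
 [ 0.5683 -0.0361  0.1256]] [-0.03418024  0.00197534 -0.99941373] [-1.65445866 -0.15063461  0.50702456] [ 0.10859662  0.11332338 -0.0345288 ]
8 [ 0.017  0.255 -0.   ] [-0.034  0.002 -0.999]
16 [ 0.069  0.504 -0.001] [-0.068  0.004 -1.999]
24 [ 0.155  0.744 -0.004] [-0.103  0.006 -2.998]
32 [ 0.274  0.97  -0.007] [-0.137  0.008 -3.998]
40 [ 0.423  1.177 -0.012] [-0.171  0.01  -4.997]
48 [ 0.599  1.361 -0.018] [-0.205  0.012 -5.996]
56 [ 0.799  1.519 -0.024] [-0.239  0.014 -6.996]
64 [ 1.02   1.647 -0.032] [-0.273  0.016 -7.995]
72 [ 1.256  1.744 -0.039] [-0.308  0.018 -8.995]
80 [ 1.503  1.807 -0.048] [-0.342  0.02  -9.994]
88 [ 1.756  1.834 -0.056] [ -0.376   0.022 -10.994]
96 [ 2.011  1.826 -0.065] [ -0.41    0.024 -11.993]
```

The upward force rose by 3.6 N, so the plate is seated on the nut's face. I turn the first 40°.

>>> play_rows(increments="20 0.004 0.128 0 -0.017 0 -0.5;20 0.017 0.255 0 -0.034 0 -1;20 0.039 0.381 0 -0.05 0 -1.5;20 0.069 0.504 0 -0.07 0 -2;20 0.108 0.625 0 -0.085 0 -2.5;20 0.155 0.744 0 -0.1 0 -3;20 0.21 0.859 0 -0.12 0 -3.5;20 0.274 0.97 0 -0.14 0 -4;20 0.345 1.076 -0.01 -0.15 0 -4.5;20 0.423 1.177 -0.01 -0.17 0 -5")

```text
clock: 8.65
position: [0.5459, -0.0931, 0.1535]
tool_rot: [[0.137, 0.991, -0.004], [0.99, -0.137, -0.031], [-0.031, -0.0, -1.0]]
force: [-1.7, 8.1, 2.6]
width: 0.0241
finger_force: 70.3
```

```bash
cat >> h.py <<'E'
def arc(angles,yawc,z,pitch=2):
    "rows to spanner yaws (deg) about the nut, tips at z, given settled pose"
    for a in angles: print(a,inctip([*N,z],a,pitch))
def yaw(s): return np.degrees(np.arctan2(s["tool_rot"][1,0],s["tool_rot"][0,0]))
E
python3 - <<'E'
from h import *
s=manip.state(); print(np.round(tips(s),4),yaw(s),s["tool_rot"][2],s["force"],s["torque"],s["joints"])
arc(range(86,140,4),0,.1256)
E
```

```text
[[ 0.539  -0.0182  0.1253]
 [ 0.5563 -0.0206  0.1253]
 [ 0.5736 -0.023   0.1253]] 82.12838508011232 [-3.11584672e-02 -1.80602213e-04 -9.99514441e-01] [-1.65741576  8.10484479  2.61274814] [ 1.66963444  0.25607477 -0.33291806] [-16.83605001   8.30768557 103.61733609  -1.90648148  67.81798984
  -8.24838396]
86 [-0.053  0.136 -0.012 -0.017 -0.027 -0.484]
90 [-0.041  0.263 -0.013 -0.034 -0.027 -0.983]
94 [-0.02   0.389 -0.013 -0.05  -0.027 -1.483]
98 [ 0.01   0.513 -0.014 -0.067 -0.027 -1.983]
102 [ 0.049  0.635 -0.016 -0.083 -0.027 -2.483]
106 [ 0.096  0.754 -0.017 -0.1   -0.027 -2.982]
110 [ 0.151  0.869 -0.019 -0.116 -0.027 -3.482]
114 [ 0.214  0.98  -0.021 -0.133 -0.026 -3.982]
118 [ 0.284  1.086 -0.023 -0.149 -0.026 -4.482]
122 [ 0.362  1.188 -0.025 -0.166 -0.026 -4.981]
126 [ 0.447  1.283 -0.028 -0.182 -0.026 -5.481]
130 [ 0.538  1.372 -0.031 -0.199 -0.026 -5.981]
134 [ 0.635  1.455 -0.034 -0.215 -0.026 -6.48 ]
138 [ 0.737  1.531 -0.037 -0.232 -0.025 -6.98 ]
```

>>> play_rows(increments="20 -0.053 0.136 0 -0.017 0 -0.5;20 -0.041 0.263 0 -0.034 0 -1;20 -0.02 0.389 0 -0.05 0 -1.5;20 0.01 0.513 0 -0.067 0 -2;20 0.049 0.635 0 -0.083 0 -2.5;20 0.096 0.754 -0.01 -0.1 0 -3;20 0.151 0.869 -0.01 -0.116 0 -3.5;20 0.214 0.98 -0.01 -0.133 0 -4;20 0.284 1.086 -0.01 -0.149 0 -4.5;20 0.362 1.188 -0.01 -0.166 0 -5")

```text
clock: 9.65
position: [0.5936, -0.0834, 0.1529]
tool_rot: [[-0.532, 0.847, 0.014], [0.846, 0.532, -0.023], [-0.027, -0.0, -1.0]]
force: [-6.1, 13.7, 5.1]
width: 0.0236
finger_force: 70.8
```

Run:
```python
from h import *
s=manip.state(); print(np.round(tips(s),4),yaw(s),s["tool_rot"][2],s["force"],s["torque"],s["joints"])
arc(range(126,146,4),0,.1256)
t=snap("top","t4"); im=snap("scene","s4")
a=cv2.resize(im[160:235,205:305],(400,300),interpolation=cv2.INTER_CUBIC)
b=cv2.resize(t[130:205,210:310],(400,300),interpolation=cv2.INTER_CUBIC)
cv2.imwrite("pics/c6.png",np.hstack([a,b]))
```

```text
[[ 0.54   -0.0303  0.125 ]
 [ 0.5549 -0.021   0.125 ]
 [ 0.5697 -0.0117  0.125 ]] 122.1404901041522 [-2.68625980e-02 -2.13644843e-04 -9.99639112e-01] [-6.13517035 13.69200085  5.07116805] [ 2.58800875  1.24909198 -0.56653056] [-14.9758474   13.61945078  97.52531662  -1.14150236  67.73952588
 -46.69402563]
126 [-0.055  0.132 -0.028 -0.016 -0.058 -0.482]
130 [-0.043  0.259 -0.028 -0.032 -0.058 -0.982]
134 [-0.022  0.384 -0.029 -0.047 -0.058 -1.482]
138 [ 0.008  0.509 -0.03  -0.063 -0.057 -1.981]
142 [ 0.046  0.63  -0.031 -0.078 -0.057 -2.481]
```

View pics/c6.png

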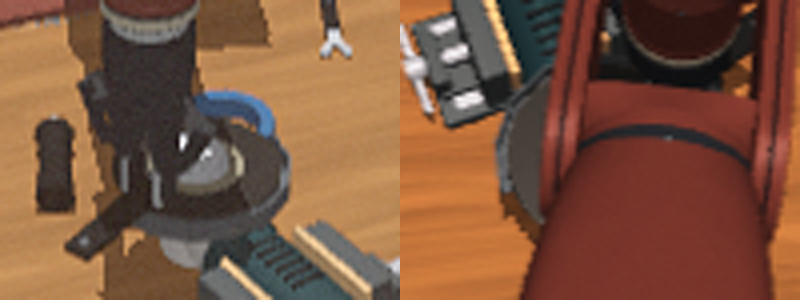

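The fork is still seated and the nut is turning with it. I turn the remaining 16° or so, with slack for hole play.

>>> play_rows(increments="20 0.05 0.128 0 -0.017 0 -0.5;20 0.067 0.255 0 -0.034 0 -1;20 0.089 0.381 0 -0.05 0 -1.5;20 0.12 0.504 0 -0.067 0 -2;20 0.12 0.504 0 -0.067 0 -2")

```text
clock: 10.25
position: [0.6089, -0.0702, 0.1533]
tool_rot: [[-0.744, 0.668, 0.023], [0.667, 0.745, -0.02], [-0.031, 0.001, -1.0]]
force: [-2.9, 8.0, 3.3]
width: 0.0239
finger_force: 70.6
```

Run:
```python
from h import *
s=manip.state(); print(np.round(tips(s),4),yaw(s),s["tool_rot"][2],s["force"],s["torque"])
print(inctip([*N,.1256],136)); 
R=s["tool_rot"]; print("up 30 in tool axes",R.T@[0,0,.03]/.04)
```

```text
[[ 0.543  -0.034   0.1251]
 [ 0.5547 -0.021   0.1251]
 [ 0.5663 -0.008   0.1251]] 138.12066006743524 [-3.08799321e-02  5.70287362e-04 -9.99522938e-01] [-2.87682609  8.00703551  3.25560693] [ 1.46318059  0.78734136 -0.42517775]
[-0.064 -0.074 -0.018  0.013 -0.029  0.265]
up 30 in tool axes [-2.31599491e-02  4.27715521e-04 -7.49642204e-01]
```

Back off 3° within the play and ease the side load, then lift straight up.

>>> play_rows(increments="20 0.04 -0.05 0 0 0 0.2;20 0.04 -0.1 0 0 0 0.37;20 0.04 -0.1 0 0 0 0.37;20 0.035 -0.1 -0.15 0 0 0.37;20 0.03 -0.1 -0.35 0 0 0.37;20 0.02 -0.1 -0.65 0 0 0.37;20 0.01 -0.1 -1 0 0 0.37;20 0 -0.1 -1.3 0 0 0.37;20 0 -0.1 -1.5 0 0 0.37")

```text
clock: 11.15
position: [0.6061, -0.0749, 0.2158]
tool_rot: [[-0.707, 0.706, 0.028], [0.706, 0.708, -0.025], [-0.038, 0.002, -0.999]]
force: [0.3, 0.2, -2.6]
width: 0.024
finger_force: 69.8
```

Run:
```python
from h import *
s=manip.state(); print(np.round(tips(s),4),s["position"],yaw(s),s["tool_rot"][2],s["force"],s["torque"],s["joints"])
im=snap("scene","s5"); cv2.imwrite("pics/c7.png",cv2.resize(im[165:215,220:290],(784,560),interpolation=cv2.INTER_CUBIC))
print(inctip([.50,.25,.10],-11),inctip([.50,.20,.10],30))
```

```text
[[ 0.5424 -0.0354  0.187 ]
 [ 0.5547 -0.023   0.1871]
 [ 0.5671 -0.0106  0.1871]] [ 0.60612464 -0.07491368  0.21575522] 135.04720242144796 [-0.03803458  0.00196636 -0.99927449] [ 0.31077493  0.24342914 -2.63303098] [0.01439935 0.00986267 0.0110709 ] [-13.91138083  11.01967605  93.46013379  -1.07077109  73.59694904
 -58.67558407]
[ 9.2260e+00  2.8480e+00  1.8570e+00  6.8400e-01 -1.4000e-02  1.8244e+01] [7.3060e+00 1.2130e+00 1.9270e+00 5.0100e-01 3.0000e-03 1.3122e+01]
```

View pics/c7.png

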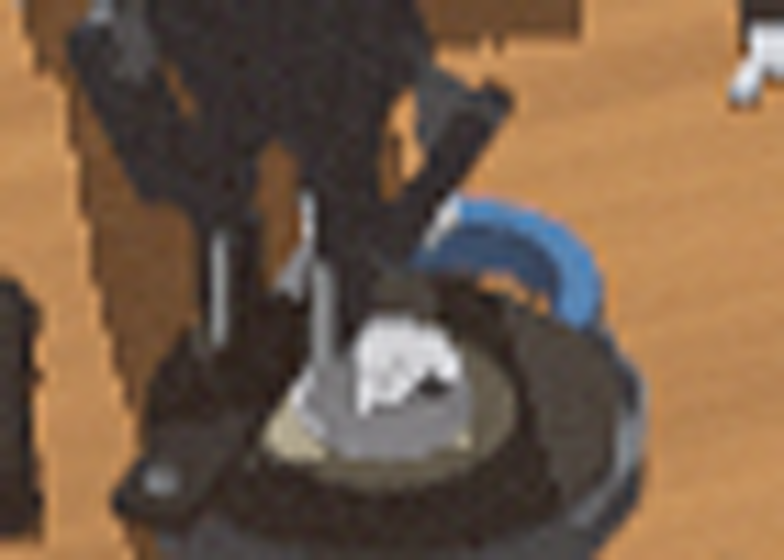

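The spanner is off the nut and one hole shows at about (258,198.7). I carry the spanner back over its old free spot and check the nut with the view clear.

>>> play_rows(increments="20 1.85 0.57 0 0.14 0 1.07;20 3.7 1.14 0 0.27 0 2.14;20 9.22 2.85 0 0.68 0 18.24;20 9.22 2.85 0 0.68 0 18.24;20 9.22 2.85 0 0.68 0 18.24;20 9.22 2.85 0 0.68 0 18.24;20 9.22 2.85 0 0.68 0 18.24;20 9.22 2.85 0 0.68 0 18.24;20 9.22 2.85 0 0.68 0 18.24;20 9.22 2.85 0 0.68 0 18.24")

```text
clock: 12.2
position: [0.4235, 0.2686, 0.2003]
tool_rot: [[0.594, 0.803, -0.038], [0.803, -0.595, -0.029], [-0.046, -0.013, -0.999]]
force: [0.1, -0.0, -2.3]
width: 0.0239
finger_force: 69.8
```

Run:
```python
from h import *
s=manip.state(); print(np.round(tips(s),4),s["position"],yaw(s),s["tool_rot"][2],s["joints"])
print(inctip([.502,.261,.10],-11))
```

```text
[[0.4528 0.3376 0.1713]
 [0.4668 0.3272 0.1711]
 [0.4809 0.3168 0.1708]] [0.4234632  0.26864884 0.2003165 ] 53.498789734387415 [-0.04550775 -0.01345702 -0.99887334] [ 23.76610695   0.28157343 106.78465579  -0.64308219  75.5824613
  60.4594084 ]
[0.317 0.061 1.783 0.238 0.122 8.055]
```

>>> play_rows(increments="20 0.3 0.06 0.3 0.24 0.12 8.05;20 0.3 0.06 0.5 0.24 0.12 8.05;20 0.3 0.06 0.9 0.24 0.12 8.05;20 0.3 0.06 1.2 0.24 0.12 8.05;20 0.3 0.06 1.5 0.24 0.12 8.05;20 0.3 0.06 1.78 0.24 0.12 8.05;20 0.3 0.06 1.78 0.24 0.12 8.05;20 0.3 0.06 1.78 0.24 0.12 8.05;20 0.3 0.06 1.78 0.24 0.12 8.05;20 0.3 0.06 1.78 0.24 0.12 8.05")

```text
clock: 13.2
position: [0.4314, 0.2728, 0.1288]
tool_rot: [[0.982, -0.186, -0.034], [-0.186, -0.983, 0.006], [-0.035, 0.0, -0.999]]
force: [0.5, -0.5, -2.1]
width: 0.0235
finger_force: 69.8
```

Run:
```python
from h import *
s=manip.state(); print(np.round(tips(s),4),s["position"],yaw(s),s["tool_rot"][2])
print(inctip([.502,.261,.006],-11,0))
im=snap("scene","s6"); t=snap("top","t6")
a=cv2.resize(im[178:218,228:278],(400,320),interpolation=cv2.INTER_CUBIC)
b=cv2.resize(t[147:187,235:285],(400,320),interpolation=cv2.INTER_CUBIC)
cv2.imwrite("pics/c8.png",np.hstack([a,b]))
h=dark_holes(t,259.6,166.7,7); print(h)
for x in h: print(onplane("top",x[0],x[1],.134))
```

```text
[[0.5064 0.276  0.1003]
 [0.5032 0.2588 0.1003]
 [0.4999 0.2416 0.1003]] [0.43138044 0.27279198 0.12879603] -10.698873523668865 [-3.47701144e-02  2.06563858e-05 -9.99395337e-01]
[ 2.100e-02 -5.800e-02  2.423e+00  1.000e-03  2.490e-01  3.800e-02]
[(np.float64(255.54), np.float64(162.93), 454), (np.float64(263.74), np.float64(170.39), 392)]
[ 0.56990983 -0.01211813  0.134     ]
[ 0.54265304 -0.03437101  0.134     ]
```

View pics/c8.png

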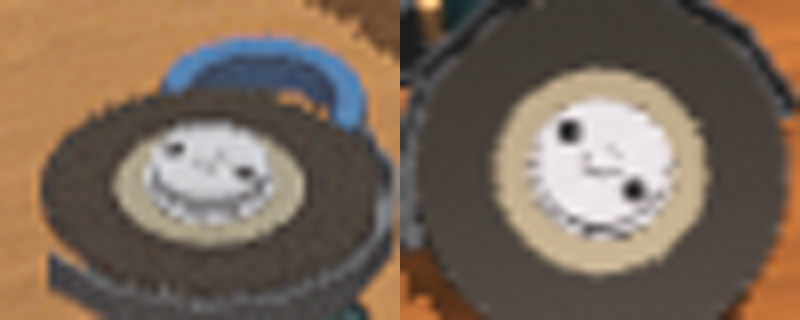

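The nut's holes now lie at 39.2°, against −47.2° at the start, seen from the same camera. It has turned about 86° counter-clockwise, which is a quarter turn. Now I lay the spanner down gently.

>>> play_rows(increments="20 0.02 -0.06 0.4 0 0.12 0;20 0.02 -0.06 0.9 0 0.25 0;20 0.02 -0.06 1.4 0 0.25 0;20 0.02 -0.06 1.8 0 0.25 0;20 0.02 -0.06 2.1 0 0.25 0;20 0.02 -0.06 2.3 0 0.25 0;20 0.02 -0.06 2.42 0 0.25 0;20 0.02 -0.06 2.42 0 0.25 0;20 0.02 -0.06 2.42 0 0.25 0")

```text
clock: 14.2
position: [0.4297, 0.2759, 0.0324]
tool_rot: [[0.982, -0.188, 0.001], [-0.188, -0.982, 0.0], [0.001, -0.0, -1.0]]
force: [0.6, 0.3, -2.2]
width: 0.0239
finger_force: 69.8
```

Run:
```python
from h import *
s=manip.state(); print(np.round(tips(s),4),s["position"],s["tool_rot"][2],s["force"],s["torque"])
```

```text
[[0.5057 0.2788 0.0066]
 [0.5024 0.2616 0.0065]
 [0.4991 0.2444 0.0065]] [0.42969916 0.27587951 0.03240486] [ 6.11036623e-04 -4.51422761e-04 -9.99999711e-01] [ 0.63306676  0.34735849 -2.21499541] [-0.01932201  0.00803627 -0.00882846]
```

>>> play_rows(increments="20 0 0 0.03 0 0 0;20 0 0 0.06 0 0 0;20 0 0 0.09 0 0 0;20 0 0 0.12 0 0 0;20 0 0 0.14 0 0 0;20 0 0 0.155 0 0 0;20 0 0 0.155 0 0 0;20 0 0 0.155 0 0 0")

```text
clock: 15.0
position: [0.4292, 0.2757, 0.0259]
tool_rot: [[0.982, -0.188, -0.0], [-0.188, -0.982, -0.0], [-0.0, 0.0, -1.0]]
force: [-2.3, -2.0, 2.7]
width: 0.024
finger_force: 70.4
```

It is touching the bench. I open gently and retreat.

>>> play_rows(increments="28 0 0 0.15 0 0 0;34 0 0 0.15 0 0 0;42 0 0 0.15 0 0 0;48 0 0 0.15 0 0 0;48 0 0 0.1 0 0 0;48 0 0 -0.3 0 0 0;48 0 0 -0.9 0 0 0;48 0 0 -1.8 0 0 0;48 0 0 -2.8 0 0 0;48 0 0 -3.8 0 0 0")

```text
clock: 16.0
position: [0.4286, 0.2754, 0.1785]
tool_rot: [[0.982, -0.188, -0.001], [-0.188, -0.982, -0.001], [-0.001, 0.001, -1.0]]
force: [1.4, 0.4, -0.2]
width: 0.048
finger_force: 0.0
```

>>> play_rows(increments="48 -1 0 -0.5 0 0 0;48 -2 2 -0.5 0 0 0;48 -2 3 -0.5 0 0 0;48 -2 4 -0.5 0 0 0;48 -2 5 -0.5 0 0 0;48 -2 6 -0.5 0 0 0;48 -2 6 -0.5 0 0 0;48 -2 6 -0.5 0 0 0")

```text
clock: 16.8
position: [0.3057, 0.0539, 0.1977]
tool_rot: [[0.981, -0.193, 0.001], [-0.193, -0.981, 0.0], [0.001, -0.0, -1.0]]
force: [0.4, 0.8, -0.3]
width: 0.048
finger_force: 0.0
```

Run:
```python
from h import *
s=manip.state(); print(s["position"],s["force"],s["width"])
t=snap("top","t9")
h=dark_holes(t,259.6,166.7,7); print(h)
P=[onplane("top",x[0],x[1],.134) for x in h]; print(P)
im=snap("scene","s9")
cv2.imwrite("pics/c9.png",np.hstack([cv2.resize(t[190:265,150:250],(400,300),interpolation=cv2.INTER_CUBIC),cv2.resize(im[150:225,250:350],(400,300),interpolation=cv2.INTER_CUBIC)]))
```

```text
[0.305711   0.05386055 0.19774566] [ 0.43267894  0.78399356 -0.29139068] 0.047950782532875574
[(np.float64(255.57), np.float64(162.94), 492), (np.float64(259.0), np.float64(168.0), 2), (np.float64(263.77), np.float64(170.38), 431)]
[array([ 0.56986548, -0.01220711,  0.134     ]), array([ 0.55220726, -0.02072407,  0.134     ]), array([ 0.542673  , -0.03446799,  0.134     ])]
```

View pics/c9.png

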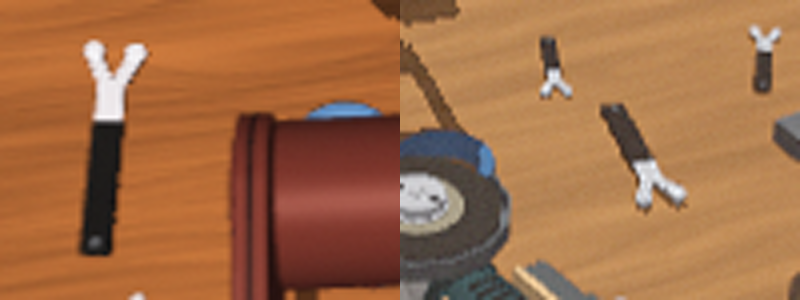

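The spanner lies flat at about (176,226) in the top view, clear of the grinder. The nut still sits about 86° from its start, and the robot touches nothing.

```bash
python3 -c "
from cell import manip
print(manip.finish_job())"
```

```text
the job is handed in; nothing more can be done
None
```

The nut is loosened about 86° counter-clockwise, the largest two-pin spanner lies prongs down on the bench clear of the grinder, and the job was handed in at about 17 s; the verdict was not shown.

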